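# Close the toy base with its green cover

### The arm

A 6-joint arm with a two-finger parallel gripper is mounted at the origin on the work surface. World frame = base frame: x ahead of the robot, y to its left, z up, the work surface at z = 0. Lengths are in m, angles in rad, forces in N, time in s.
With the tool pointing down it reaches from about 0.35 to 0.95 m from the base axis. Payload 17.4 kg.
Tool frame: the origin (TCP) lies on the centre line of the jaws, within the pads' length; the fingertips stand 14 mm ahead of it and the grasp point (between the pads) lies 5 mm behind it; z points along the fingers, y is the line along which they close (so a half turn about z gives the same grasp; the last joint's range is limited). The gripper opens to 93 mm and grips with 3 to 60 N. Pads are 15 mm wide; open, the fingers measure 128 mm over their backs; the gripper's body (75 mm by 188 mm) begins 65 mm behind the grasp point.
Start: joints at [1.217, 0.116, 1.442, -0, 1.584, -0.038], TCP at [0.21, 0.642, 0.233] pointing down, gripper open.
Joint ranges: [-2.83, 2.83], [-0.83, 2.19], [0.07, 2.5], [-1.14, 4.28], [0.01, 3], [-2.97, 2.97]. Speed limits (rad/s): [1.89, 1.89, 2.22, 3.14, 3.14, 3.14].

### API

Orientations are given as a unit quaternion [w, x, y, z].
In Python, from rig import r gives the robot as it stands.
- The arm moves only by the tool play_rows, never from a script. Its argument "commands" is a list of rows, each an object with "dp": the shift along the tool's x, y, z in cm, a list of three; "yaw": the turn about the tool's z in degrees. In form: [{"dp": [tx, ty, tz], "yaw": yaw}, ...]. A call has 1 to 10 rows; each row shifts and turns the commanded pose from where the row before left it, along the tool's axes as they then stand; what a row does not reach is not made up. A row lasts 1/10 s, in which the tool goes at most 50 mm and 8.59 degrees, less where a joint would pass 70% of its speed; a pose out of reach is approached as far as the arm can. A call with a gripper value outside its range is refused whole. "hand" is the opening, from -1 (shut) to 1 (fully open), so that 0 is half open, set as the call begins (left out, the last holds). The fingers move at their own pace and stop on an object; "newtons" is the grip in N (left out, the last holds). Time passes only in rows, so rows that do not move let the fingers close. It gives the time, the measured TCP pose, the force, the opening and the grip force at its end, in the units of the state.
- r.get_obs(): the state, without advancing time (a new reading comes with each control period).
- r.get_image(name): name is "scene" or "side" or "wrist"; returns a dict with "pixels" (480x640x3 uint8, red, green, blue), "camera_matrix" (3x3 intrinsics, pixels), "world_to_cam" (4x4, takes a point from world to camera coordinates). Camera axes: x right, y up, looking along -z (the intrinsics and any distortion apply to the point x, -y, -z); pixel columns grow to the right and rows downward; lengths in m; the calibration is good to about 2 mm. A picture is of the moment at which its call begins. There is no depth.
- r.finish_job(): hands the job in; it is judged then, once.
The state is a dict: "time_s": time; "joint_pos": joint angles; "dq": joint speeds; "effort": joint torques, N m; "eef_pos": TCP position; "tcp_rot": TCP orientation; "force": force on the tool from outside, world axes, zero at the start; "wrist_torque": the same for the moment, N m; "gripper_width": finger opening in m; "grasp_force": force on a finger pad.
Only numpy, scipy, OpenCV 4.12 (cv2) and the standard library are available. Lean on these libraries where they do the work, as an engineer would, in place of code of your own. Each camera call takes 0.05 s, during which the arm holds its last target. There are 200 camera calls.

### The job

Close the open wooden toy base on the bench with the green cover: hold the cover tilted, hook one of its short edges under the red lip, then lower the other edge until the cover lies flat on the ledge inside the base, and let go. Set it down rather than dropping it, and leave the yellow cover where it is.

Things in the scene. Friction and masses are not known exactly. Their poses are not given: they have to be found in the camera images.
- green_cover: Loose green panel, 130 (x) x 100 (y) x 8 (z) mm, 70 to 170 g, the same either way round. A bare-wood grip bar stands on the middle of its top: 44 mm long (x), 14 thick (y), 36 high; its top is 44 mm over the panel's underside. Pinch the bar across y. Origin: centre of the underside; z up. Starts flat on the bench, bar up; may swap places with the yellow cover.
- toy_base: Open pale wooden box with gears inside, fixed to the bench, 170 (x) x 138 (y) mm. Origin: centre of its underside, on the bench; x points from the lip to the far wall, away from the robot; z up. The cover rests on a ledge at z = 35 mm, in a recess x -75 to 75, y -59 to 59 mm. Far (+x) wall top z = 53, side wall tops z = 43 mm. Seated, the cover has 10 mm play each way in x, 9 in y.
- lip (a point): Middle of the red lip's free edge, on its underside: x = -45, y = 0, z = 59 mm in the base's frame, axes as the base. The lip (6 mm thick) covers the recess from x = -75 to -45 mm, 24 mm above the ledge; the slot under it is closed at the back and both ends. The cover enters only tilted, its lip-side edge down, far edge up (about 18 degrees); seated, it is 10 to 30 mm under the lip.
- yellow_cover: The same panel and grip bar painted yellow, for another toy: leave it where it lies on the bench. Origin as for the green one.
Not all that is in view belongs to the job. There is more than one size of the green_cover; the one meant has the size given above. What is shaped like the toy_base but purple is not meant.

How it is judged:
By the outcome, as a careful person would: the job done as asked, in the order asked, and still so for the second after the job is handed in, with the robot touching nothing.
It also fails if it takes over 42 s, if anything falls off the work surface, if the arm or the gripper's body presses on something with over 40 N, if the wrist force passes 120 N, or if a joint passes its speed limit or range.

## Working session

There is one attempt and no reset: what is moved stays moved. The work goes in short steps, Python scripts to look and compute and a tool call to move; the robot and the scene stay as the last step left them, time stands still between calls to the robot, and variables do not carry over. Pictures are saved under pics/ and viewed, at most 10 in all, crops included, and the job is handed in when it is done.

Besides the shell and the picture viewer there is one more tool, called after "Call:" as name(argument=value, ...), one argument or row to a line, values as JSON. play_rows: Moves the arm, as the interface text tells. Its arguments: {"type":"object","properties":{"commands":{"type":"array","items":{"type":"object","properties":{"dp":{"type":"array","items":{"type":"number"}},"yaw":{"type":"number"}}}},"hand":{"type":"number"},"newtons":{"type":"number"}},"required":["commands"]}

```bash
mkdir -p pics; ls; cat > h.py <<'E'
import numpy as np, cv2
from rig import r
def grab(n,f=None):
    d=r.get_image(n)
    if f: cv2.imwrite('pics/'+f,d['pixels'][:,:,::-1])
    return d
def ray(d,uv):
    K=np.array(d['camera_matrix']);T=np.array(d['world_to_cam'])
    p=np.linalg.inv(K)@np.array([uv[0],uv[1],1.]); p=np.array([p[0],-p[1],-p[2]])
    R=T[:3,:3]; return -R.T@T[:3,3], R.T@p
def onz(d,uv,z):
    c,v=ray(d,uv); return c+v*(z-c[2])/v[2]
def proj(d,P):
    K=np.array(d['camera_matrix']);T=np.array(d['world_to_cam'])
    q=T[:3,:3]@np.array(P)+T[:3,3]; q=K@np.array([q[0],-q[1],-q[2]]); return q[:2]/q[2]
E
python3 - <<'E'
from h import *
import pickle
D={n:grab(n,n+'0.png') for n in('scene','side')}
pickle.dump(D,open('d0.pkl','wb'))
for n in D: print(n,{k:np.round(v,2).tolist() for k,v in D[n].items() if k!='pixels'}, [k for k in D[n]])
print(r.get_obs())
E
```

```text
pics
scene {'camera_matrix': [[491.75, 0.0, 311.07], [0.0, 491.75, 241.94], [0.0, 0.0, 1.0]], 'world_to_cam': [[-0.01, 1.0, -0.0, -0.04], [-0.6, -0.0, 0.8, 0.2], [0.8, 0.01, 0.6, -1.27], [0.0, 0.0, 0.0, 1.0]]} ['pixels', 'camera_matrix', 'world_to_cam']
side {'camera_matrix': [[458.33, 0.0, 330.42], [0.0, 458.33, 236.48], [0.0, 0.0, 1.0]], 'world_to_cam': [[0.96, -0.27, 0.02, -0.41], [0.15, 0.58, 0.8, -0.13], [-0.23, -0.77, 0.6, -0.65], [0.0, 0.0, 0.0, 1.0]]} ['pixels', 'camera_matrix', 'world_to_cam']
{'time_s': 0.1, 'joint_pos': array([ 1.21716113e+00,  1.16430044e-01,  1.44216601e+00, -6.35714684e-06,
        1.58398635e+00, -3.77697322e-02]), 'dq': array([-0.00236517, -0.0025264 , -0.00100468, -0.00091331,  0.00061735,
       -0.00176713]), 'effort': array([ 2.51219695e-03, -7.22890592e+01, -6.23860788e+01,  7.83304148e-02,
        2.29117298e-02, -8.68538564e-05]), 'eef_pos': array([0.20961873, 0.64146423, 0.23200452]), 'tcp_rot': array([-9.31134857e-05,  1.57277026e-01,  9.87554400e-01, -4.86046018e-04]), 'force': array([-0.21396649,  0.39805627, -0.41206952]), 'wrist_torque': array([ 0.02367942, -0.0034878 , -0.02641376]), 'grasp_force': 0.0, 'gripper_width': 0.09281871067144376}
```

View pics/scene0.png

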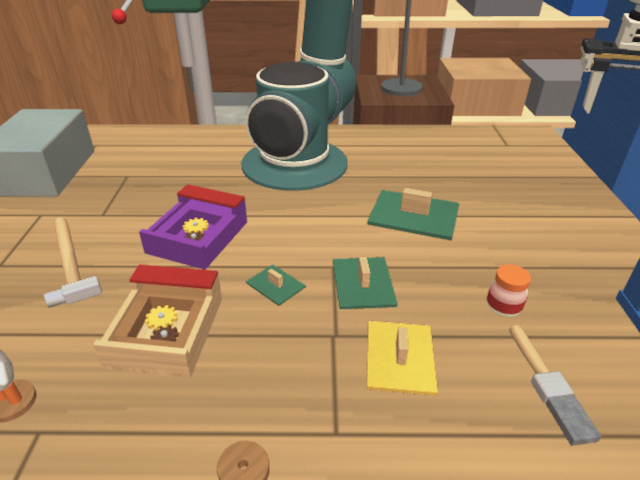

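View pics/side0.png

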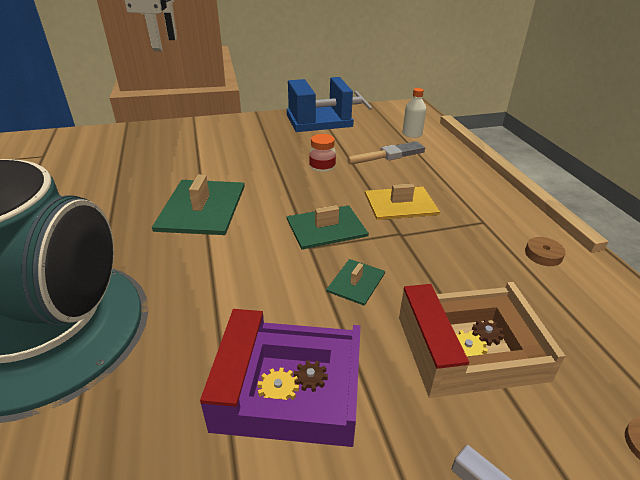

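The scene view shows three green covers: large at (415,213), medium at (363,282) and small at (275,284). The yellow cover is at (401,356), the pale base at (163,320) with its red lip at (174,277), and the purple decoy at (197,228). The side view shows the same layout, with the medium green at (327,225) and the pale base at (480,340).

```bash
cat >> h.py <<'E'
def mask(d,kind):
    h=cv2.cvtColor(d['pixels'],cv2.COLOR_RGB2HSV)
    lo,hi={'green':((70,120,30),(88,255,140)),'yellow':((22,180,120),(32,255,255)),'red':((0,200,90),(4,255,200))}[kind]
    m=cv2.inRange(h,lo,hi)
    if kind=='red': m|=cv2.inRange(h,(176,200,90),(180,255,200))
    return m
def quads(d,kind,z,amin=300):
    out=[]
    for c in cv2.findContours(mask(d,kind),cv2.RETR_EXTERNAL,cv2.CHAIN_APPROX_NONE)[0]:
        if cv2.contourArea(c)<amin: continue
        P=np.array([onz(d,p[0],z)[:2]*1000 for p in c],np.float32)
        (x,y),(w,h),a=cv2.minAreaRect(P)
        px=c[:,0].mean(0)
        out.append((px.round().tolist(),round(x,1),round(y,1),round(w,1),round(h,1),round(a,1)))
    return out
E
python3 - <<'E'
from h import *
import pickle
D=pickle.load(open('d0.pkl','rb'))
for n,d in D.items():
    for k,z in(('green',.008),('yellow',.008),('red',.065)):
        print(n,k); [print('  ',q) for q in quads(d,k,z)]
s=D['scene']['pixels']; x=cv2.resize(s[255:380,90:250],None,fx=4,fy=4,interpolation=2)
y=cv2.resize(D['side']['pixels'][275:405,390:570],None,fx=4,fy=4,interpolation=2)
cv2.imwrite('pics/b_scene.png',x[:,:,::-1]);cv2.imwrite('pics/b_side.png',y[:,:,::-1])
E
```

```text
scene green
scene yellow
scene red
side green
side yellow
   ([401.0, 202.0], 634.6, 187.0, 97.0, 127.9, 84.2)
side red
   ([232.0, 358.0], 262.6, -164.5, 141.1, 40.6, 69.2)
   ([431.0, 319.0], 519.5, -170.9, 121.6, 39.9, 83.3)
```

View pics/b_scene.png

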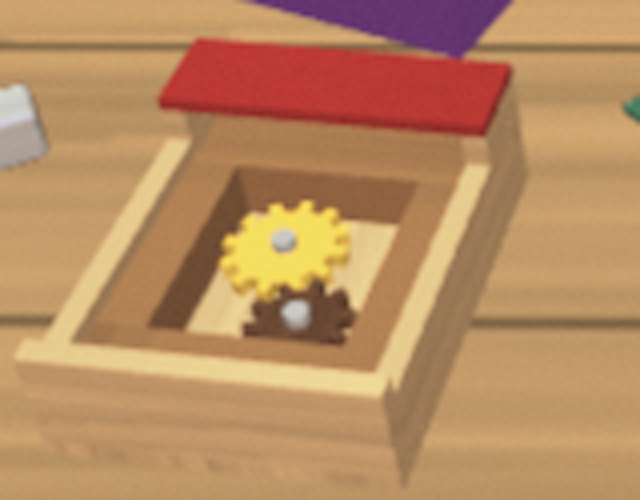

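View pics/b_side.png

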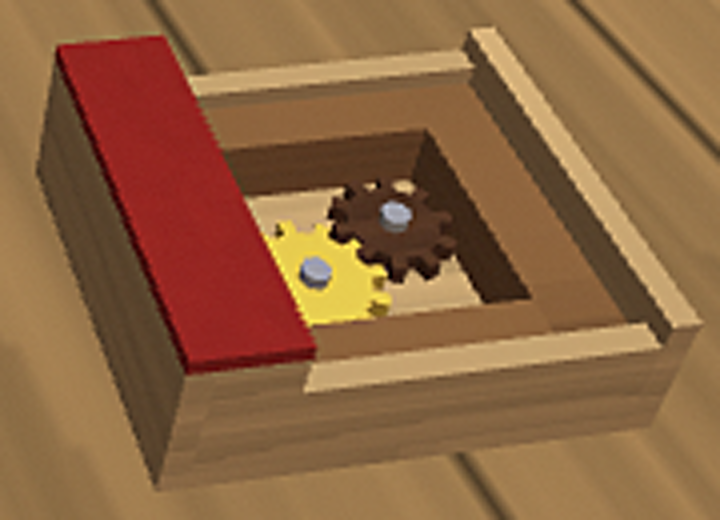

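The base crops show the red lip quad, in scene crop pixels (198,39),(510,66),(485,132),(160,104) and in side crop pixels (58,47),(165,37),(315,350),(190,362). The far wall's outer top edge runs (18,362)-(382,398) in the scene crop and (492,27)-(700,322) in the side crop. I'll widen the colour masks and compute the base pose.

```bash
sed -i "s/'green':.*}\[kind\]/'green':((65,90,20),(95,255,160)),'yellow':((20,150,90),(34,255,255)),'red':((0,170,70),(6,255,230))}[kind]/; s/(176,200,90),(180,255,200)/(174,170,70),(180,255,230)/" h.py
python3 - <<'E'
from h import *
import pickle
D=pickle.load(open('d0.pkl','rb'))
for n,d in D.items():
    for k,z in(('green',.008),('yellow',.008),('red',.065)):
        print(n,k); [print('  ',q) for q in quads(d,k,z)]
for n,o,L,F in(('scene',(90,255),[(198,39),(510,66),(485,132),(160,104)],[(18,362),(382,398)]),('side',(390,275),[(58,47),(165,37),(315,350),(190,362)],[(492,27),(700,322)])):
    f=lambda P,z:np.array([onz(D[n],np.array(p)/4+np.array(o)-.4,z)[:2]*1000 for p in P])
    print(n,f(L,.065).round(1).tolist(),f(F,.053).round(1).tolist())
for u,n in(((195.75-.5,0),'scene'),): pass
d=D['scene'];print(d['pixels'][282,345],d['pixels'][350,385])
E
```

```text
scene green
   ([275.0, 282.0], 475.3, -16.4, 84.9, 64.9, 46.9)
   ([364.0, 282.0], 466.7, 141.2, 129.9, 97.1, 3.8)
   ([414.0, 215.0], 240.9, 268.8, 172.8, 136.1, 70.9)
scene yellow
   ([400.0, 357.0], 635.0, 185.2, 100.0, 130.5, 84.0)
   ([161.0, 317.0], 557.7, -201.2, 53.4, 50.4, 22.0)
scene red
   ([174.0, 276.0], 521.1, -178.5, 138.0, 44.3, 83.3)
   ([211.0, 196.0], 267.0, -162.3, 139.9, 44.2, 69.0)
side green
   ([25.0, 328.0], -22.6, 1.1, 82.8, 118.8, 50.6)
   ([74.0, 327.0], 62.7, -11.3, 207.1, 86.1, 50.2)
   ([356.0, 280.0], 467.7, -20.8, 88.7, 66.4, 47.4)
   ([326.0, 227.0], 462.7, 138.8, 130.8, 106.4, 3.8)
   ([199.0, 207.0], 239.8, 268.3, 188.8, 138.0, 71.2)
side yellow
   ([278.0, 384.0], 310.5, -180.6, 47.0, 50.2, 81.3)
   ([471.0, 343.0], 587.2, -182.9, 45.7, 35.9, 83.6)
   ([400.0, 203.0], 633.7, 183.8, 107.2, 131.0, 83.9)
side red
   ([232.0, 358.0], 263.0, -164.5, 141.5, 41.5, 69.0)
   ([436.0, 327.0], 518.6, -180.5, 142.0, 42.6, 82.5)
scene [[491.3, -244.0], [508.3, -108.5], [549.2, -111.9], [533.1, -247.4]] [[659.9, -262.7], [675.5, -128.0]]
side [[507.5, -108.6], [546.8, -113.3], [529.6, -250.2], [491.4, -244.5]] [[675.5, -127.4], [659.5, -263.8]]
[ 80 128  97] [235 205  84]
```

The medium green cover measures 130x97 mm, centred at about (0.466, 0.141) with yaw 3.8°. Both views agree on the base: centre (0.5836, -0.186), yaw about -6.7°, and 169 mm from lip back to far wall against the 170 given. The tool can only yaw. I'll get the tilt by pinching the bar and pressing the cover's far edge on the red lip's top from the robot side, so it turns in the grip.

Call:
play_rows(
  commands=[
    {"dp": [0, 0, 0], "yaw": -7.3},
    {"dp": [0, 0, 0], "yaw": -7.3},
    {"dp": [0, 0, 0], "yaw": -7.3},
    {"dp": [0, 0, 0], "yaw": 0},
  ],
  hand=-0.1,
  newtons=15,
)

```text
time_s: 0.5
eef_pos: [0.2096, 0.6415, 0.2322]
tcp_rot: [-0.0, -0.034, 0.999, -0.0]
force: [-0.5, -0.6, -0.1]
gripper_width: 0.0654
grasp_force: 0.0
```

```bash
cat >> h.py <<'E'
from scipy.spatial.transform import Rotation as Ro
B=np.array([.5836,-.186]); BY=-6.7
def b2w(x,y,z):
    c,s=np.cos(np.radians(BY)),np.sin(np.radians(BY))
    return np.array([B[0]+c*x-s*y,B[1]+s*x+c*y,z])
def plan(P,head=None):
    o=r.get_obs(); w,x,y,z=o['tcp_rot']; R=Ro.from_quat([x,y,z,w]).as_matrix()
    h=np.degrees(np.arctan2(R[1,1],R[0,1]))
    print('t',round(o['time_s'],2),'pos',o['eef_pos'].round(4),'head',h.round(1),'dp cm',(R.T@(np.array(P)-o['eef_pos'])*100).round(2),
      'yaw',None if head is None else round(h-head,1),'F',o['force'].round(1),'w',round(o['gripper_width'],4),'g',round(o['grasp_force'],1))
E
python3 -c "
from h import *
plan([.466,.1405,.10],93.8)"
```

```text
t 0.5 pos [0.2096 0.6415 0.2322] head 93.9 dp cm [-22.14 -51.74  13.25] yaw 0.1 F [-0.5 -0.6 -0.1] w 0.0654 g 0.0
```

Call:
play_rows(
  commands=[
    {"dp": [-1.1, -2.6, 0.5]},
    {"dp": [-1.1, -2.6, 0.5]},
    {"dp": [-1.1, -2.6, 0.5]},
    {"dp": [-1.1, -2.6, 0.5]},
    {"dp": [-1.1, -2.6, 0.5]},
    {"dp": [-1.1, -2.6, 0.5]},
    {"dp": [-1.1, -2.6, 0.5]},
    {"dp": [-1.1, -2.6, 0.5]},
    {"dp": [-1.1, -2.6, 0.5]},
    {"dp": [-1.1, -2.6, 0.5]},
  ],
)

```text
schema error: expected keys dp, yaw
```

Call:
play_rows(
  commands=[
    {"dp": [-1.1, -2.6, 0.5]},
    {"dp": [-1.1, -2.6, 0.5]},
    {"dp": [-1.1, -2.6, 0.5]},
    {"dp": [-1.1, -2.6, 0.5]},
    {"dp": [-1.1, -2.6, 0.5]},
    {"dp": [-1.1, -2.6, 0.5]},
    {"dp": [-1.1, -2.6, 0.5]},
    {"dp": [-1.1, -2.6, 0.5]},
    {"dp": [-1.1, -2.6, 0.5]},
    {"dp": [0, 0, 0]},
  ],
)

```text
schema error: expected keys dp, yaw
```

```bash
python3 -c "
from h import *
d=grab('wrist','w1.png')
import pickle; pickle.dump(d,open('w1.pkl','wb'))
plan([.466,.1405,.027],93.8)
for q in quads(d,'green',.008): print(q)
print(proj(d,[.466,.1405,.044]))"
```

```text
t 0.55 pos [0.2096 0.6415 0.2323] head 93.7 dp cm [-22.4  -51.63  20.55] yaw -0.1 F [-0.3 -0.3  0.7] w 0.0614 g 0.0
([17.0, 233.0], 260.9, 332.2, 48.1, 136.4, 71.2)
[-177.98899597  427.50211795]
```

View pics/w1.png

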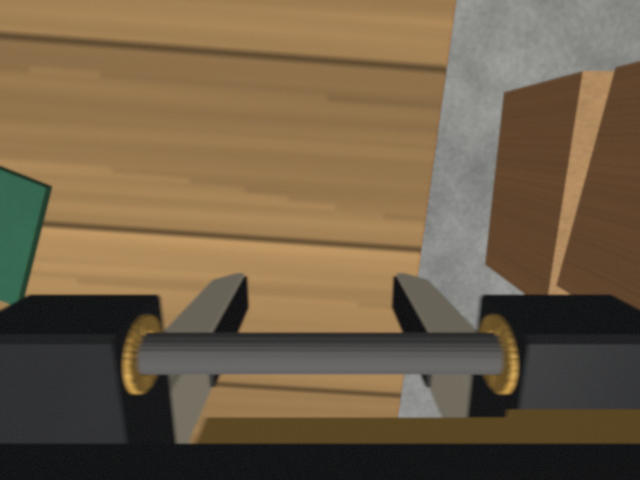

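The wrist view shows bare bench between the fingers (tips at about (245,280) and (395,280)) and the large green cover's edge at left (20,235). The move was refused because every row needs a yaw, so I'm sending it again.

Call:
play_rows(
  commands=[
    {"dp": [-1.1, -2.6, 0.5], "yaw": 0},
    {"dp": [-1.1, -2.6, 0.5], "yaw": 0},
    {"dp": [-1.1, -2.6, 0.5], "yaw": 0},
    {"dp": [-1.1, -2.6, 0.5], "yaw": 0},
    {"dp": [-1.1, -2.6, 0.5], "yaw": 0},
    {"dp": [-1.1, -2.6, 0.5], "yaw": 0},
    {"dp": [-1.1, -2.6, 0.5], "yaw": 0},
    {"dp": [-1.1, -2.6, 0.5], "yaw": 0},
    {"dp": [-1.1, -2.6, 0.5], "yaw": 0},
    {"dp": [-1.1, -2.6, 0.5], "yaw": 0},
  ],
)

```text
time_s: 1.55
eef_pos: [0.337, 0.3884, 0.1824]
tcp_rot: [0.0, -0.031, 1.0, 0.0]
force: [0.5, 0.6, -0.4]
gripper_width: 0.0417
grasp_force: 0.0
```

Call:
play_rows(
  commands=[
    {"dp": [-1.1, -2.6, 0.5], "yaw": 0},
    {"dp": [-1.1, -2.6, 0.5], "yaw": 0},
    {"dp": [-1.1, -2.6, 0.5], "yaw": 0},
    {"dp": [-1.1, -2.6, 0.5], "yaw": 0},
    {"dp": [-1.1, -2.6, 0.5], "yaw": 0},
    {"dp": [-1.1, -2.6, 0.5], "yaw": 0},
    {"dp": [-1.1, -2.6, 0.5], "yaw": 0},
    {"dp": [-1.1, -2.6, 0.5], "yaw": 0},
    {"dp": [-1.1, -2.6, 0.5], "yaw": 0},
    {"dp": [-1.1, -2.0, 0.5], "yaw": 0},
  ],
)

```text
time_s: 2.55
eef_pos: [0.4637, 0.142, 0.1325]
tcp_rot: [0.0, -0.031, 1.0, -0.0]
force: [0.5, 0.8, -0.1]
gripper_width: 0.0417
grasp_force: 0.0
```

```bash
python3 -c "
from h import *
d=grab('wrist','w2.png')
plan([.466,.1405,.027],93.8)
for q in quads(d,'green',.008): print(q)
print(proj(d,[.466,.1405,.044]))"
```

```text
t 2.6 pos [0.4646 0.1402 0.1316] head 93.5 dp cm [-0.14  0.03 10.46] yaw -0.3 F [-0.5 -1.  -1.2] w 0.0419 g 0.0
([103.0, 228.0], 469.1, -16.1, 84.6, 62.7, 46.9)
([317.0, 227.0], 463.6, 139.3, 124.9, 95.1, 3.5)
([567.0, 17.0], 317.3, 287.9, 35.4, 100.8, 3.5)
[317.37424661 251.84260133]
```

View pics/w2.png

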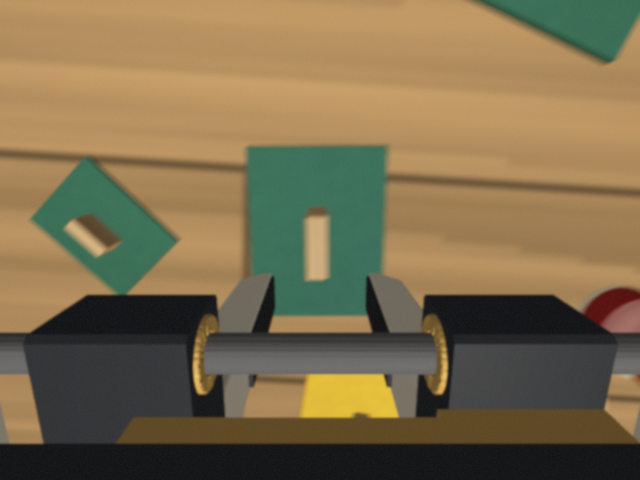

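The wrist view shows the medium green cover centred at about (317,230). Its bar top is at (317,247), between the fingers, so the grasp x is about 0.464. Descending and closing now.

Call:
play_rows(
  commands=[
    {"dp": [0, 0, 2], "yaw": 0},
    {"dp": [0, 0, 2], "yaw": 0},
    {"dp": [0, 0, 2], "yaw": 0},
    {"dp": [0, 0, 2], "yaw": 0},
    {"dp": [0, 0, 1.5], "yaw": 0},
    {"dp": [0, 0, 0.9], "yaw": 0},
    {"dp": [0, 0, 0], "yaw": 0},
    {"dp": [0, 0, 0], "yaw": 0},
  ],
)

```text
time_s: 3.4
eef_pos: [0.4636, 0.1435, 0.0293]
tcp_rot: [0.0, -0.033, 0.999, 0.0]
force: [-0.5, -0.2, -0.1]
gripper_width: 0.0421
grasp_force: 0.0
```

Call:
play_rows(
  commands=[
    {"dp": [0, 0, 0], "yaw": 0},
    {"dp": [0, 0, 0], "yaw": 0},
    {"dp": [0, 0, 0], "yaw": 0},
    {"dp": [0, 0, 0], "yaw": 0},
    {"dp": [0, 0, 0], "yaw": 0},
  ],
  hand=-1,
  newtons=15,
)

```text
time_s: 3.9
eef_pos: [0.4634, 0.1433, 0.0289]
tcp_rot: [0.0, -0.033, 0.999, -0.0]
force: [-0.3, -1.6, 2.8]
gripper_width: 0.0139
grasp_force: 15.0
```

Call:
play_rows(
  commands=[
    {"dp": [0, 0, -2], "yaw": 0},
    {"dp": [0, 0, -3], "yaw": 0},
    {"dp": [0, 0, -3], "yaw": 0},
    {"dp": [0, 0, -3], "yaw": 0},
    {"dp": [0, 0, -2], "yaw": 0},
    {"dp": [0, 0, 0], "yaw": 5.2},
    {"dp": [0, 0, 0], "yaw": 5.2},
  ],
)

```text
time_s: 4.6
eef_pos: [0.4634, 0.1434, 0.1592]
tcp_rot: [0.0, 0.059, 0.998, 0.0]
force: [-0.4, 0.2, -1.9]
gripper_width: 0.014
grasp_force: 15.0
```

```bash
python3 -c "
from h import *
d=grab('side','s3.png')
plan(b2w(-85-40,0,.14),83.3)
"
```

```text
t 4.65 pos [0.4633 0.1434 0.1588] head 82.9 dp cm [ 1.248361e+04 -1.261300e+02 -8.500000e-01] yaw -0.4 F [-0.   0.1 -1.7] w 0.0136 g 15.0
```

View pics/s3.png

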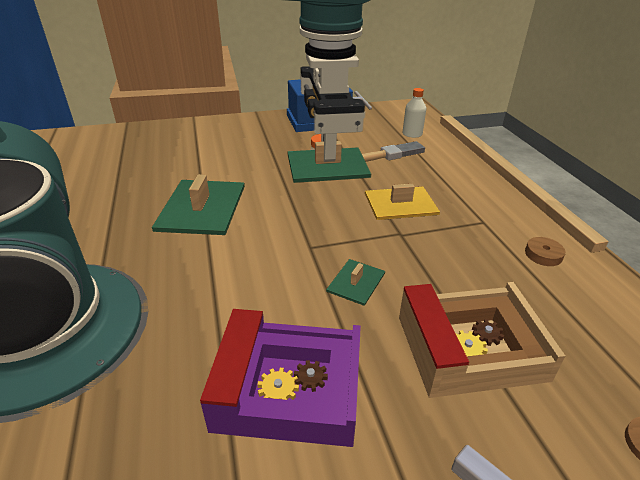

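The cover is held flat in the side view at (330,165). The purple box is too close to the lip's robot side for tilting there. I'll tilt it on the far wall instead: with the cover centre at base x=+30, pressing down drops the lip-side edge to the ledge at about 8.5°. That is enough to pass under the lip.

```bash
python3 -c "
from h import *
plan(b2w(.030,0,.120),83.3)
"
```

```text
t 4.65 pos [0.4633 0.1434 0.1588] head 82.9 dp cm [-19.03 -31.17   3.88] yaw -0.4 F [-0.   0.1 -1.7] w 0.0136 g 15.0
```

Call:
play_rows(
  commands=[
    {"dp": [-0.6, -1.0, 0], "yaw": -0.4},
    {"dp": [-1.35, -2.2, 0], "yaw": 0},
    {"dp": [-1.35, -2.2, 0], "yaw": 0},
    {"dp": [-1.35, -2.2, 0], "yaw": 0},
    {"dp": [-1.35, -2.2, 0], "yaw": 0},
    {"dp": [-1.35, -2.2, 0], "yaw": 0},
    {"dp": [-1.35, -2.2, 0], "yaw": 0},
    {"dp": [-1.35, -2.2, 0], "yaw": 0},
    {"dp": [-1.35, -2.2, 0], "yaw": 0},
    {"dp": [-1.35, -2.2, 0], "yaw": 0},
  ],
)

```text
time_s: 5.65
eef_pos: [0.5677, -0.0782, 0.1583]
tcp_rot: [-0.0, 0.053, 0.999, 0.0]
force: [0.9, -1.0, -2.2]
gripper_width: 0.0138
grasp_force: 15.0
```

Call:
play_rows(
  commands=[
    {"dp": [-1.35, -2.2, 0], "yaw": 0},
    {"dp": [-1.35, -2.2, 0], "yaw": 0},
    {"dp": [-1.35, -2.2, 0], "yaw": 0},
    {"dp": [-1.35, -2.2, 0.9], "yaw": 0},
    {"dp": [-0.8, -1.3, 1.0], "yaw": 0},
    {"dp": [0, 0, 1.0], "yaw": 0},
    {"dp": [0, 0, 1.0], "yaw": 0},
    {"dp": [0, 0, 0], "yaw": 0},
    {"dp": [0, 0, 0], "yaw": 0},
  ],
)

```text
time_s: 6.55
eef_pos: [0.6181, -0.1835, 0.1197]
tcp_rot: [-0.0, 0.054, 0.999, 0.0]
force: [0.2, 0.1, -1.5]
gripper_width: 0.0139
grasp_force: 15.0
```

```bash
python3 -c "
from h import *
d=grab('side','s4.png')
a=d['pixels'][180:400,340:620]; cv2.imwrite('pics/s4.png',cv2.resize(a,None,fx=2,fy=2)[:,:,::-1])
plan(b2w(.030,0,.085),83.3)
"
```

```text
t 6.6 pos [ 0.6183 -0.1837  0.1202] head 83.9 dp cm [ 0.43 -0.63  3.52] yaw 0.6 F [ 0.9 -0.4 -1.3] w 0.0139 g 15.0
```

View pics/s4.png

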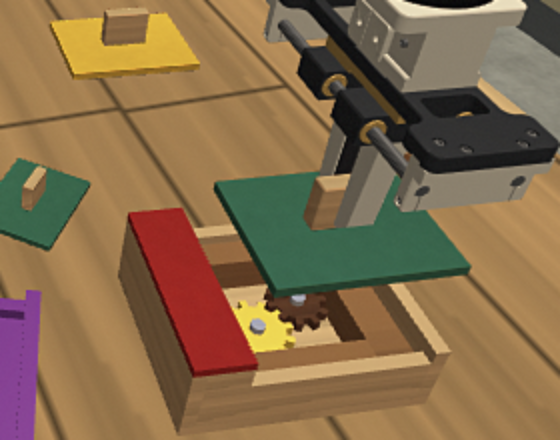

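The crop shows the cover held flat above the recess at (340,230), parallel to the red lip at (190,290). I'll correct the position and press it gently onto the far wall.

Call:
play_rows(
  commands=[
    {"dp": [0.4, -0.6, 0.5], "yaw": 0.6},
    {"dp": [0, 0, 1.0], "yaw": 0},
    {"dp": [0, 0, 1.0], "yaw": 0},
    {"dp": [0, 0, 0.7], "yaw": 0},
    {"dp": [0, 0, 0.3], "yaw": 0},
    {"dp": [0, 0, 0.2], "yaw": 0},
    {"dp": [0, 0, 0], "yaw": 0},
  ],
)

```text
time_s: 7.3
eef_pos: [0.6137, -0.1898, 0.0825]
tcp_rot: [-0.0, 0.059, 0.998, 0.0]
force: [-0.9, 0.3, -2.2]
gripper_width: 0.0142
grasp_force: 15.0
```

Call:
play_rows(
  commands=[
    {"dp": [0, 0, 0.1], "yaw": 0},
    {"dp": [0, 0, 0.1], "yaw": 0},
    {"dp": [0, 0, 0.1], "yaw": 0},
    {"dp": [0, 0, 0.1], "yaw": 0},
    {"dp": [0, 0, 0], "yaw": 0},
  ],
)

```text
time_s: 7.8
eef_pos: [0.6137, -0.19, 0.0795]
tcp_rot: [0.0, 0.059, 0.998, -0.0]
force: [-5.3, 1.3, 5.0]
gripper_width: 0.0139
grasp_force: 15.0
```

```bash
python3 -c "
from h import *
d=grab('side')
a=d['pixels'][180:400,340:620]; cv2.imwrite('pics/s5.png',cv2.resize(a,None,fx=2,fy=2)[:,:,::-1])
plan(b2w(.030,0,.074),83.3)
"
```

```text
t 7.85 pos [ 0.6137 -0.1899  0.0795] head 83.2 dp cm [0.03 0.04 0.55] yaw -0.1 F [-4.9  0.8  3.9] w 0.0142 g 15.0
```

View pics/s5.png

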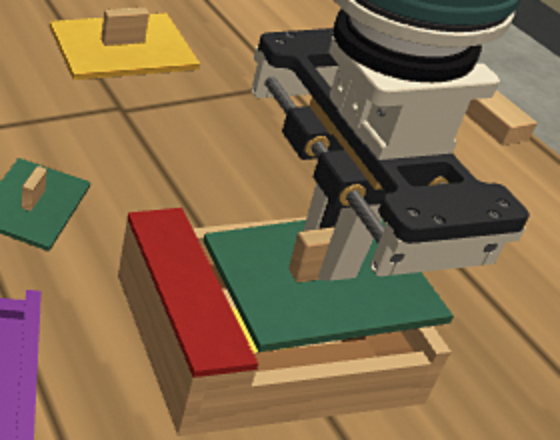

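The crop shows the cover tilting: its far edge rests on the far wall at (440,325) and the lip-side edge has dropped beside the lip at (250,340). Contact force is about 5 N, so I'm continuing.

Call:
play_rows(
  commands=[
    {"dp": [0, 0, 0.1], "yaw": 0},
    {"dp": [0, 0, 0.1], "yaw": 0},
    {"dp": [0, 0, 0.1], "yaw": 0},
    {"dp": [0, 0, 0.1], "yaw": 0},
    {"dp": [0, 0, 0.1], "yaw": 0},
    {"dp": [0, 0, 0], "yaw": 0},
  ],
)

```text
time_s: 8.45
eef_pos: [0.6135, -0.1899, 0.0743]
tcp_rot: [-0.0, 0.059, 0.998, -0.0]
force: [-6.5, 0.3, 4.3]
gripper_width: 0.0137
grasp_force: 15.0
```

```bash
python3 -c "
from h import *
d=grab('side')
a=d['pixels'][180:400,340:620]; cv2.imwrite('pics/s6.png',cv2.resize(a,None,fx=2,fy=2)[:,:,::-1])
plan(b2w(.030,0,.074),83.3)
"
```

```text
t 8.5 pos [ 0.6135 -0.1899  0.0742] head 83.2 dp cm [0.01 0.04 0.02] yaw -0.1 F [-5.3  0.3  4.8] w 0.0142 g 15.0
```

```bash
cat >> h.py <<'E'
def corners(d,near):
    """green quad corners (hull) of blob nearest px, as base-frame points on planes y=+-50 mm"""
    cs=[c for c in cv2.findContours(mask(d,'green'),cv2.RETR_EXTERNAL,cv2.CHAIN_APPROX_NONE)[0] if cv2.contourArea(c)>300]
    c=min(cs,key=lambda c:np.linalg.norm(c[:,0].mean(0)-near))
    hull=cv2.convexHull(c)
    q=cv2.approxPolyDP(hull,4,True)[:,0]
    a=np.radians(BY); R=np.array([[np.cos(a),np.sin(a),0],[-np.sin(a),np.cos(a),0],[0,0,1]])
    for p in q:
        o,v=ray(d,p); o=R@(o-np.array([*B,0]));v=R@v
        print(p,[ (o+v*(y-o[1])/v[1])[[0,2]].__mul__(1000).round(1).tolist() for y in(-.05,.05)])
E
python3 -c "
from h import *
d=grab('side'); corners(d,(505,325))
"
```

```text
[442 302] [[-87.0, 150.8], [-31.3, 44.5]]
[491 292] [[-31.4, 158.8], [40.9, 54.8]]
[553 319] [[62.9, 101.7], [163.3, -19.3]]
[565 339] [[93.7, 60.4], [203.2, -72.9]]
[469 360] [[-31.8, 41.1], [40.4, -97.9]]
```

The numbers fit a tilt of about 8.5°: the near edge is at x -31 with its underside about 37 mm, and the far edge is at x 94, z about 56-60 mm. I'll lift 3 mm and slide it 28 mm under the lip.

Call:
play_rows(
  commands=[
    {"dp": [0, 0, -0.3], "yaw": 0},
    {"dp": [0, 0, 0], "yaw": 0},
    {"dp": [0.4, 0, 0], "yaw": 0},
    {"dp": [0.4, 0, 0], "yaw": 0},
    {"dp": [0.4, 0, 0], "yaw": 0},
    {"dp": [0, 0, 0], "yaw": 0},
  ],
)

```text
time_s: 9.15
eef_pos: [0.6012, -0.1884, 0.0766]
tcp_rot: [-0.0, 0.059, 0.998, -0.0]
force: [0.3, 0.8, -0.9]
gripper_width: 0.0138
grasp_force: 15.0
```

Call:
play_rows(
  commands=[
    {"dp": [0.4, 0, 0], "yaw": 0},
    {"dp": [0.4, 0, 0], "yaw": 0},
    {"dp": [0.4, 0, 0], "yaw": 0},
    {"dp": [0.4, 0, 0], "yaw": 0},
    {"dp": [0, 0, 0], "yaw": 0},
    {"dp": [0, 0, 0], "yaw": 0},
  ],
)

```text
time_s: 9.75
eef_pos: [0.5858, -0.1865, 0.0768]
tcp_rot: [0.0, 0.059, 0.998, -0.0]
force: [0.1, 0.6, -1.0]
gripper_width: 0.0136
grasp_force: 15.0
```

```bash
python3 -c "
from h import *
plan(b2w(.002,0,.064),83.3)
d=grab('side'); corners(d,(490,325))
d=grab('side')
a=d['pixels'][180:400,340:620]; cv2.imwrite('pics/s7.png',cv2.resize(a,None,fx=2,fy=2)[:,:,::-1])
"
```

```text
t 9.75 pos [ 0.5858 -0.1865  0.0768] head 83.2 dp cm [0.03 0.03 1.28] yaw -0.1 F [ 0.1  0.6 -1. ] w 0.0136 g 15.0
[440 299] [[-90.1, 155.9], [-35.4, 51.0]]
[472 293] [[-54.0, 160.2], [11.5, 56.7]]
[534 320] [[37.4, 103.7], [130.1, -16.6]]
[545 340] [[65.1, 63.1], [166.1, -69.3]]
[468 357] [[-34.5, 47.4], [36.9, -89.7]]
```

No contact force during the slide, and the far edge is at x=65, inside the wall. Lowering now.

Call:
play_rows(
  commands=[
    {"dp": [0, 0, 0.15], "yaw": 0},
    {"dp": [0, 0, 0.15], "yaw": 0},
    {"dp": [0, 0, 0.1], "yaw": 0},
    {"dp": [0, 0, 0.1], "yaw": 0},
    {"dp": [0, 0, 0.1], "yaw": 0},
    {"dp": [0, 0, 0.1], "yaw": 0},
    {"dp": [0, 0, 0], "yaw": 0},
  ],
)

```text
time_s: 10.55
eef_pos: [0.5861, -0.1866, 0.0699]
tcp_rot: [0.0, 0.059, 0.998, -0.0]
force: [3.1, -1.1, 3.7]
gripper_width: 0.0144
grasp_force: 15.0
```

Call:
play_rows(
  commands=[
    {"dp": [0, 0, 0.1], "yaw": 0},
    {"dp": [0, 0, 0.1], "yaw": 0},
    {"dp": [0, 0, 0.1], "yaw": 0},
    {"dp": [0, 0, 0.1], "yaw": 0},
    {"dp": [0, 0, 0], "yaw": 0},
  ],
)

```text
time_s: 11.05
eef_pos: [0.5857, -0.1865, 0.0653]
tcp_rot: [-0.0, 0.059, 0.998, 0.0]
force: [1.9, -0.3, 1.6]
gripper_width: 0.0141
grasp_force: 15.0
```

```bash
python3 -c "
from h import *
plan(b2w(.002,0,.064),83.3)
d=grab('side'); corners(d,(490,325))
"
```

```text
t 11.05 pos [ 0.5857 -0.1865  0.0653] head 83.2 dp cm [0.01 0.03 0.13] yaw -0.1 F [ 1.9 -0.3  1.6] w 0.0141 g 15.0
[441 303] [[-87.9, 149.4], [-32.4, 42.7]]
[470 299] [[-54.3, 151.1], [11.1, 44.8]]
[528 327] [[33.1, 92.1], [124.6, -31.8]]
[540 350] [[64.4, 43.9], [165.2, -94.3]]
[469 360] [[-31.8, 41.1], [40.4, -97.9]]
```

Call:
play_rows(
  commands=[
    {"dp": [0, 0, 0.05], "yaw": 0},
    {"dp": [0, 0, 0.05], "yaw": 0},
    {"dp": [0, 0, 0.05], "yaw": 0},
    {"dp": [0, 0, 0], "yaw": 0},
  ],
)

```text
time_s: 11.5
eef_pos: [0.5858, -0.1865, 0.0641]
tcp_rot: [-0.0, 0.059, 0.998, 0.0]
force: [2.2, -0.5, 1.9]
gripper_width: 0.0141
grasp_force: 15.0
```

```bash
python3 -c "
from h import *
plan(b2w(.002,0,.064),83.3)
d=grab('side'); corners(d,(490,325))
"
```

```text
t 11.5 pos [ 0.5858 -0.1865  0.0641] head 83.2 dp cm [0.03 0.03 0.01] yaw -0.1 F [ 2.2 -0.5  1.9] w 0.0141 g 15.0
[540 349] [[63.8, 46.0], [164.4, -91.6]]
[469 360] [[-31.8, 41.1], [40.4, -97.9]]
[441 303] [[-87.9, 149.4], [-32.4, 42.7]]
[470 299] [[-54.3, 151.1], [11.1, 44.8]]
[527 328] [[32.3, 90.4], [123.6, -33.9]]
```

Call:
play_rows(
  commands=[
    {"dp": [0, 0, 0.05], "yaw": 0},
    {"dp": [0, 0, 0.05], "yaw": 0},
    {"dp": [0, 0, 0], "yaw": 0},
  ],
)

```text
time_s: 11.85
eef_pos: [0.5858, -0.1865, 0.0631]
tcp_rot: [-0.0, 0.059, 0.998, 0.0]
force: [2.6, 0.8, 3.9]
gripper_width: 0.014
grasp_force: 15.0
```

Call:
play_rows(
  commands=[
    {"dp": [0, 0, 0.05], "yaw": 0},
    {"dp": [0, 0, 0.05], "yaw": 0},
    {"dp": [0, 0, 0], "yaw": 0},
  ],
)

```text
time_s: 12.15
eef_pos: [0.5859, -0.1865, 0.0623]
tcp_rot: [0.0, 0.059, 0.998, -0.0]
force: [2.7, -0.1, 4.6]
gripper_width: 0.0139
grasp_force: 15.0
```

Call:
play_rows(
  commands=[
    {"dp": [0, 0, 0.05], "yaw": 0},
    {"dp": [0, 0, 0.05], "yaw": 0},
    {"dp": [0, 0, 0.05], "yaw": 0},
    {"dp": [0, 0, 0], "yaw": 0},
  ],
)

```text
time_s: 12.55
eef_pos: [0.5859, -0.1865, 0.0622]
tcp_rot: [0.0, 0.059, 0.998, -0.0]
force: [-5.7, 3.6, 19.6]
gripper_width: 0.0141
grasp_force: 15.0
```

```bash
python3 -c "
from h import *
plan(b2w(.002,0,.064),83.3)
d=grab('side'); corners(d,(490,325))
a=d['pixels'][180:400,340:620]; cv2.imwrite('pics/s8.png',cv2.resize(a,None,fx=2,fy=2)[:,:,::-1])
"
```

```text
t 12.55 pos [ 0.5859 -0.1865  0.0622] head 83.2 dp cm [ 0.04  0.03 -0.18] yaw -0.1 F [-5.7  3.6 19.6] w 0.0141 g 15.0
[538 353] [[63.5, 38.1], [164.0, -101.8]]
[470 361] [[-29.9, 38.8], [42.8, -100.9]]
[441 303] [[-87.9, 149.4], [-32.4, 42.7]]
[470 300] [[-54.0, 149.5], [11.5, 42.8]]
[526 329] [[31.5, 88.8], [122.5, -36.1]]
```

View pics/s8.png

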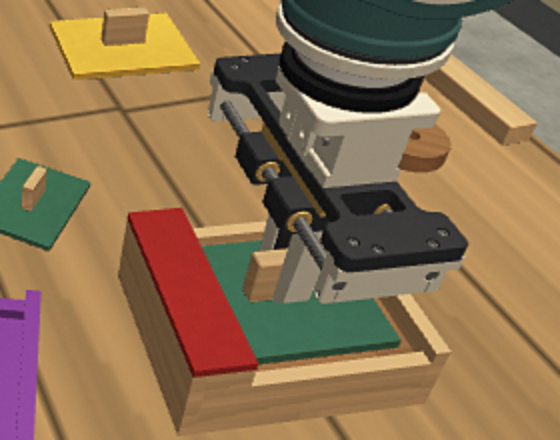

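The crop shows the cover flat in the recess at (310,310), with its near edge under the lip and its far edge inside the far wall at (400,340). The force jump confirms it is seated. I'll ease off, open partway and retreat.

Call:
play_rows(
  commands=[
    {"dp": [0, 0, -0.1], "yaw": 0},
    {"dp": [0, 0, 0], "yaw": 0},
  ],
)

```text
time_s: 12.8
eef_pos: [0.5859, -0.1866, 0.0622]
tcp_rot: [0.0, 0.059, 0.998, -0.0]
force: [-0.8, 1.2, 10.1]
gripper_width: 0.0139
grasp_force: 15.0
```

Call:
play_rows(
  commands=[
    {"dp": [0, 0, 0], "yaw": 0},
    {"dp": [0, 0, 0], "yaw": 0},
    {"dp": [0, 0, 0], "yaw": 0},
    {"dp": [0, 0, 0], "yaw": 0},
    {"dp": [0, 0, 0], "yaw": 0},
  ],
  hand=-0.2,
)

```text
time_s: 13.3
eef_pos: [0.5857, -0.1865, 0.0615]
tcp_rot: [-0.0, 0.059, 0.998, 0.0]
force: [-0.6, -0.3, 0.5]
gripper_width: 0.037
grasp_force: 0.0
```

Call:
play_rows(
  commands=[
    {"dp": [0, 0, -0.5], "yaw": 0},
    {"dp": [0, 0, -1], "yaw": 0},
    {"dp": [0, 0, -2], "yaw": 0},
    {"dp": [0, 0, -3], "yaw": 0},
    {"dp": [0, 0, -3], "yaw": 0},
    {"dp": [0, 0, -3], "yaw": 0},
    {"dp": [0, 0, 0], "yaw": 0},
    {"dp": [0, 0, 0], "yaw": 0},
  ],
)

```text
time_s: 14.1
eef_pos: [0.5861, -0.1866, 0.1879]
tcp_rot: [0.001, 0.059, 0.998, -0.0]
force: [0.4, -0.0, -0.8]
gripper_width: 0.0371
grasp_force: 0.0
```

```bash
python3 -c "
from h import *
plan(b2w(0,0,.2))
d=grab('side'); corners(d,(490,325)); print(quads(d,'yellow',.008))
d=grab('scene'); print(quads(d,'green',.043),quads(d,'yellow',.008)); print(proj(d,b2w(.065,.05,.043)),proj(d,b2w(.065,-.05,.043)))
corners(d,(165,320))
"
```

```text
t 14.1 pos [ 0.5861 -0.1866  0.1879] head 83.2 dp cm [ 0.25  0.03 -1.21] yaw None F [ 0.4 -0.  -0.8] w 0.0371 g 0.0
[505 297] [[-12.0, 148.5], [66.0, 41.5]]
[538 353] [[63.5, 38.1], [164.0, -101.8]]
[470 361] [[-29.9, 38.8], [42.8, -100.9]]
[441 303] [[-87.9, 149.4], [-32.4, 42.7]]
[([278.0, 384.0], 310.5, -180.6, 47.0, 50.2, 81.3), ([402.0, 203.0], 633.4, 183.2, 108.2, 131.5, 84.1)]
[([160.0, 315.0], 585.5, -184.8, 97.9, 124.4, 83.2), ([275.0, 284.0], 514.5, -12.0, 80.0, 61.1, 47.3), ([415.0, 215.0], 293.2, 256.4, 162.3, 127.0, 71.1)] [([401.0, 358.0], 636.2, 185.0, 100.0, 133.0, 84.0)]
[178.43712628 347.05858216] [113.26533461 340.64241588]
[203 290] [[-282.0, -169.9], [-55.7, 46.0]]
[178 346] [[-113.2, -170.1], [65.5, 45.8]]
[116 340] [[58.8, 37.5], [188.9, 194.9]]
[148 285] [[-64.6, 38.1], [100.4, 195.3]]
```

The far corners sit at x≈65 and z≈41-43, so the cover is flat and about 20 mm under the lip. The yellow cover hasn't moved and the arm is clear.

```bash
python3 -c "
from rig import r
print(r.finish_job())"
```

```text
the job is handed in; nothing more can be done
None
```

The green cover lies flat on the ledge with its edge about 20 mm under the red lip; it was set down and let go, the yellow cover was not moved, and the job was handed in at about 14 s.

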